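Blow out the nest, stack a machine foot in it and clamp it down

TASK

First blow the empty nest clean: squeeze the orange trigger of the blow gun all the way in for about half a second, then let go. Then stack the machine foot squarely inside the four corner guides of the nest: the blue body flat on the floor of the pocket, then every yellow spacer lying on the bench, in any order, then the aluminium disc on top with its boss up. Finally swing the red clamp arm over so that it rests on the boss, let go of everything, and leave the other things on the bench where they are.

Things in the scene. Friction and masses are not known exactly. Their poses are not given: they have to be found in the camera images.
- nest: assembly nest fixed to the bench: dark steel plate 150 x 112 mm, 15 mm thick, with four grey L-shaped corner guides round a 58 x 58 mm pocket. Origin: bench level under the pocket centre. x points from the pocket to the clamp hinge, y to the side where the blow gun stands. Its edge lies 59 mm from the origin towards -x, 91 mm towards +x, 56 mm towards either y
- pocket (a point): centre of the pocket floor, 15 mm above the bench, axes as the nest. The corner guides stand straight to 57 mm above this floor, then flare outwards to 66 mm; in the middle of each side is a 34 mm wide gap between them through which a finger passes, open down to the floor. Guide walls are 6 mm thick
- clamp (a joint): angle of the red clamp arm about a hinge along the nest y axis: 0 when level over the pocket, grows as it swings up and away from the pocket; starts at 1.7 to 1.95 (upright, leaning back; stop at 1.95). It is damped and falls shut by its weight from below about 1.4. Resting on the finished stack it reads about -0.08 with two spacers, 0.0 with three, 0.08 with four
- clamp_hinge (a point): hinge axis of the clamp arm: 95 mm from the pocket centre along nest +x, 105 mm above the bench
- clamp_handle (a point): centre of the black round handle bar at the free end of the clamp arm, 158 mm from the hinge: diameter 24 mm, 40 mm long, lying along the nest y axis, so its two end faces can be pinched from above. The arm is 20 mm wide and 14 mm thick, with a rubber foot on its underside 95 mm from the hinge, its face 25 mm below the arm axis
- gun: blue blow gun fixed in a bench bracket with its grip pointing straight up and its nozzle towards the nest (its own -y). Origin: bench level, under the barrel. Grip 26 mm (x) by 24 mm (y), from y = 2 to 26 mm, top 185 mm above the bench; barrel at 75 mm height, 32 mm thick; bracket foot 75 x 90 mm
- gun_squeeze (a point): point between grip and trigger at which to squeeze, 155 mm above the bench, axes as the gun. Close the fingers along the gun y axis: the back of the grip lies 23 mm from here towards +y, the front of the released trigger 32 mm towards -y, of the fully squeezed one about 17 mm. Grip top 30 mm above, trigger top 20 mm above this point
- trigger (a joint): angle of the orange sprung trigger lever (84 mm long, 18 mm wide, 7 mm thick, upright in front of the grip, hinged at its lower end): 0 released, 0.25 fully squeezed against its stop; it springs back
- foot: blue cast body of the machine foot, square block 54 x 54 x 20 mm, dark round patch on top; origin: centre of the underside, x and y along its sides
- spacer1: yellow square urethane spacer plate, 54 x 54 x 8 mm, black dot in the middle of its top; origin: centre of the underside, x and y along its sides; None if absent in this run (two to four are present)
- spacer2: yellow square urethane spacer plate, 54 x 54 x 8 mm, black dot in the middle of its top; origin: centre of the underside, x and y along its sides; None if absent in this run (two to four are present)
- spacer3: yellow square urethane spacer plate, 54 x 54 x 8 mm, black dot in the middle of its top; origin: centre of the underside, x and y along its sides; None if absent in this run (two to four are present)
- spacer4: yellow square urethane spacer plate, 54 x 54 x 8 mm, black dot in the middle of its top; origin: centre of the underside, x and y along its sides; None if absent in this run (two to four are present)
- disc: aluminium top disc: round flange 54 mm in diameter and 8 mm thick, with a steel boss 24 mm in diameter and 16 mm high on its top (24 mm in all); origin: centre of the underside
- nut: bystander: round brass nut, 33 mm in diameter, 16 mm high; origin: centre of the underside
- tin: bystander: small green tin, 36 mm in diameter, 34 mm high; origin: centre of the underside
- tape: bystander: cardboard-coloured roll of tape lying flat, 90 mm in diameter, 24 mm high; origin: centre of the underside
Things that resemble listed ones, but are neither listed nor needed, are in the scene too. What is shaped like the foot but brown is not meant. Leave any pink look-alike of the spacer1 alone.

How it is judged (in metres and radians):
On the way, in this order (a step that is already met when the one before it is completed fails the run):
1. the trigger is squeezed all the way in (value of joint trigger above 0.2 rad), for 0.25 s.
2. the trigger is let go (value of joint trigger below 0.04 rad), for 0.1 s.
3. the blue body sits square on the pocket floor (horizontal distance between foot and pocket below 0.006 m and angle between the z axis of foot and the z axis of pocket, either way round below 0.06 rad and (angle between the x axis of foot and the x axis of pocket, either way round below 0.1 rad or angle between the x axis of foot and the y axis of pocket, either way round below 0.1 rad) and z of foot in the frame of pocket between -0.003 and 0.003 m), for 0.2 s.
4. all the spacers lie square on the body inside the guides (all of step 3 and horizontal distance between each of spacer1, spacer2, spacer3, spacer4 and pocket below 0.006 m and angle between the z axis of each of spacer1, spacer2, spacer3, spacer4 and the z axis of pocket, either way round below 0.06 rad and (angle between the x axis of spacer1 and the x axis of pocket, either way round below 0.1 rad or angle between the x axis of spacer1 and the y axis of pocket, either way round below 0.1 rad) and z of spacer1 in the frame of pocket between 0.017 and 0.047 m and (angle between the x axis of spacer2 and the x axis of pocket, either way round below 0.1 rad or angle between the x axis of spacer2 and the y axis of pocket, either way round below 0.1 rad) and z of spacer2 in the frame of pocket between 0.017 and 0.047 m and (angle between the x axis of spacer3 and the x axis of pocket, either way round below 0.1 rad or angle between the x axis of spacer3 and the y axis of pocket, either way round below 0.1 rad) and z of spacer3 in the frame of pocket between 0.017 and 0.047 m and (angle between the x axis of spacer4 and the x axis of pocket, either way round below 0.1 rad or angle between the x axis of spacer4 and the y axis of pocket, either way round below 0.1 rad) and z of spacer4 in the frame of pocket between 0.017 and 0.047 m and distance between any of spacer1, spacer2, spacer3, spacer4 and foot below 0.0225 m), for 0.2 s.
5. the disc lies flat on the spacers, boss up (all of step 4 and horizontal distance between disc and pocket below 0.006 m and angle between the z axis of disc and the z axis of pocket, either way round below 0.06 rad and angle between disc's own z axis and vertical below 0.06 rad and z of disc in the frame of pocket between 0.032 and 0.056 m and (distance between disc and spacer1 below 0.0118 m or distance between disc and spacer2 below 0.0118 m or distance between disc and spacer3 below 0.0118 m or distance between disc and spacer4 below 0.0118 m)), for 0.2 s.
6. the clamp rests on the disc (all of step 5 and contact force between clamp and disc above 0.3 N and value of joint clamp below 0.2 rad), for 0.2 s.
At the end, for the whole second after the job is handed in: Body, all spacers and disc stacked in that order in the pocket: each within 6 mm of its centre, level within 0.06 rad, square within 0.1 rad, body on the floor within 3 mm, disc touching the top spacer; clamp resting on the disc (over 0.3 N, angle below 0.2); trigger released; all at rest (all of step 6 and value of joint trigger below 0.04 rad and linear speed of disc below 0.02 m/s and velocity of joint clamp below 0.05 rad/s).
It fails at once if the nut is knocked away (more than 6 cm) (distance of nut from where it was at the start of the episode above 0.06 m).
It fails at once if the tin is knocked away (more than 6 cm) (distance of tin from where it was at the start of the episode above 0.06 m).
It fails at once if the tape is knocked away (more than 6 cm) (distance of tape from where it was at the start of the episode above 0.06 m).
Of spacer1, spacer2, spacer3, spacer4 only 2 to 4 are there at a start; the rules pass over those that are not, and their reading is None.
At some moment in a run one of foot, spacer1, spacer2, spacer3, spacer4, disc may be knocked a few centimetres aside while the robot is not near it.
Once in a run the grip may slacken for a moment while it holds something.
It also fails if it takes over 210 s, if anything falls off the work surface, if the arm or the gripper's body presses on something with over 40 N, if the wrist force passes 120 N, or if a joint passes its speed limit or range.

ROBOT

A 7-joint arm with a two-finger parallel gripper is mounted at the origin on the work surface. World frame = base frame: x ahead of the robot, y to its left, z up, the work surface at z = 0. Lengths are in mm, angles in rad, forces in N, time in s.
With the tool pointing down it reaches from about 400 to 875 mm from the base axis. Payload 19.3 kg.
Tool frame: the origin (TCP) lies at the very end of the fingers, on their centre line; the grasp point (between the pads) lies 19 mm behind it (grip_point_offset is the z of the grasp point in the tool frame, in mm); z points along the fingers, y is the line along which they close (so a half turn about z gives the same grasp; the last joint's range is limited). The gripper opens to 85 mm and grips with 20 to 120 N. Pads are 22 mm wide; open, the fingers measure 114 mm over their backs; the gripper's body (76 mm by 85 mm) begins 54 mm behind the grasp point. The pads swing forward as they close: fully open they stand 13 mm farther back than shut.
Start: joints at [1.224, 0.521, -0.036, 1.599, 0.021, 1.021, -0.113], TCP at [170.771, -601.209, 231.291] pointing down, gripper open.
Joint ranges: [-2.91, 2.91], [-0.3, 2.13], [-1.5, 1.42], [0.17, 2.43], [-1.26, 4.41], [0.16, 1.93], [-2.52, 2.52]. Speed limits (rad/s): [1.89, 1.89, 2.39, 2.39, 3.01, 3.01, 3.01].

INTERFACE

Orientations are given as a 3x3 rotation matrix whose columns are the frame's x, y, z axes.
In Python, from workcell import movep, movel, goto_joints, open_gripper, clamp, wait, inverse_kinematics, read_state, camera, PlanningError, finish_job, grip_point_offset gives the robot as it stands. Calls block until the motion is done:
- movep(position, orientation): joint-space move of the TCP to a pose.
- movel(position, frame=None, max_speed=150, guard=None): straight line of the TCP; frame=None keeps the orientation; max_speed is the mean speed in mm/s. With guard (N) it stops when the force on the tool has changed by that much, and returns True; else False.
- goto_joints(angles): joint-space move.
- open_gripper() and clamp(): open the fingers fully, or close them until they stop; the grip force is fixed at half the most.
- wait(seconds).
- inverse_kinematics(position, orientation): joint angles nearest the present ones, or None.
- read_state(): the state.
- camera(name): name is "scene" or "top" or "wrist"; returns a dict with "image" (480x640x3 uint8, blue, green, red), "range_z" (480x640 float32, mm along the optical axis (not along the pixel's ray), 0 where there is no reading), "fx", "fy", "cx", "cy" (pixels), "dist_coeffs" ([k1, k2, p1, p2, k3] as OpenCV has them; the pictures are not rectified), "cam_to_world" (4x4, takes a point from camera to world coordinates). Camera axes: x right, y up, looking along -z (the intrinsics and any distortion apply to the point x, -y, -z); pixel columns grow to the right and rows downward; lengths in mm; the calibration is good to about 2 mm. A picture is of the moment at which its call begins.
A pose or a line that the arm cannot do raises PlanningError and nothing moves.
- finish_job(): hands the job in; it is judged then, once.
The state is a dict: "time": time; "qpos": joint angles; "qvel": joint speeds; "joint_efforts": joint torques, N m; "eef_pos": TCP position; "tool_rot": TCP orientation; "ft_force": force on the tool from outside, world axes, zero at the start; "torque": the same for the moment, N m; "finger_gap": finger opening in mm; "gripper_force": force on a finger pad.
Only numpy, scipy, OpenCV 4.12 (cv2) and the standard library are available. Lean on these libraries where they do the work, as an engineer would, in place of code of your own. Each camera call takes 0.05 s, during which the arm holds its last target. There are 200 camera calls.

## Working session

There is one attempt and no reset: what is moved stays moved. The work goes in short steps, each a Python script; the robot and the scene stay as the last script left them, time stands still between calls to the robot, and variables do not carry over. Pictures are saved under pics/ and viewed, at most 14 in all, crops included, and the job is handed in when it is done.

```bash
ls; mkdir -p pics; cat > h.py <<'E'
import numpy as np, cv2, time
from workcell import *
def shot(name,save=None):
    c=camera(name)
    if save: cv2.imwrite('pics/'+save,c['image'])
    return c
def K(c): return np.array([[c['fx'],0,c['cx']],[0,c['fy'],c['cy']],[0,0,1.]])
def rays(c,px):
    p=cv2.undistortPoints(np.array(px,float).reshape(-1,1,2),K(c),np.array(c['dist_coeffs'],float)).reshape(-1,2)
    d=np.c_[p[:,0],-p[:,1],-np.ones(len(p))]
    T=np.array(c['cam_to_world']); return T[:3,3],d@T[:3,:3].T
def onplane(c,px,z):
    o,d=rays(c,px); return o+d*((z-o[2])/d[:,2])[:,None]
def bydepth(c,px):
    o,d=rays(c,px); z=np.array([c['range_z'][int(round(v)),int(round(u))] for u,v in np.array(px).reshape(-1,2)])
    return o+d*z[:,None]
def cloud(c):
    v,u=np.mgrid[0:480,0:640]; o,d=rays(c,np.c_[u.ravel(),v.ravel()])
    return (o+d*c['range_z'].ravel()[:,None]).reshape(480,640,3)
def R(yaw): # tool down; tool y (closing) axis at angle yaw in the world
    y=np.array([np.cos(yaw),np.sin(yaw),0]); z=np.array([0,0,-1.]); return np.c_[np.cross(y,z),y,z]
E
python3 - <<'E'
from h import *
for n in('scene','top','wrist'):
    c=shot(n,n+'0.png'); print(n,np.round(c['cam_to_world'],2).tolist(),c['fx'],c['dist_coeffs'],(c['range_z']>0).mean())
s=read_state(); print(s['time'],s['tool_rot'],s['ft_force'],s['finger_gap'],grip_point_offset)
E
```

```text
pics
scene [[0.77, -0.39, 0.51, 1171.03], [0.64, 0.46, -0.61, -720.59], [0.0, 0.79, 0.61, 848.34], [0.0, 0.0, 0.0, 1.0]] 586.0362652434584 [-0.10393652  0.          0.          0.          0.        ] 0.9959700520833333
top [[0.01, 1.0, -0.1, 458.91], [-1.0, 0.01, 0.01, -11.52], [0.01, 0.1, 1.0, 1170.68], [0.0, 0.0, 0.0, 1.0]] 505.0858707856314 [0.04017767 0.         0.         0.         0.        ] 0.995703125
wrist [[0.27, 0.92, 0.29, 245.19], [-0.96, 0.26, 0.08, -580.54], [-0.0, -0.3, 0.95, 372.97], [0.0, 0.0, 0.0, 1.0]] 356.2395967713354 [-0.06547017  0.          0.          0.          0.        ] 0.9958463541666667
0.15 [[ 9.61937448e-01  2.73269585e-01 -2.84114965e-04]
 [ 2.73269726e-01 -9.61937139e-01  7.72504972e-04]
 [-6.21986231e-05 -8.20741479e-04 -9.99999661e-01]] [ 0.1552117  -0.4407093   0.26121507] 85.7084313078267 -18.700000000000003
```

View pics/top0.png

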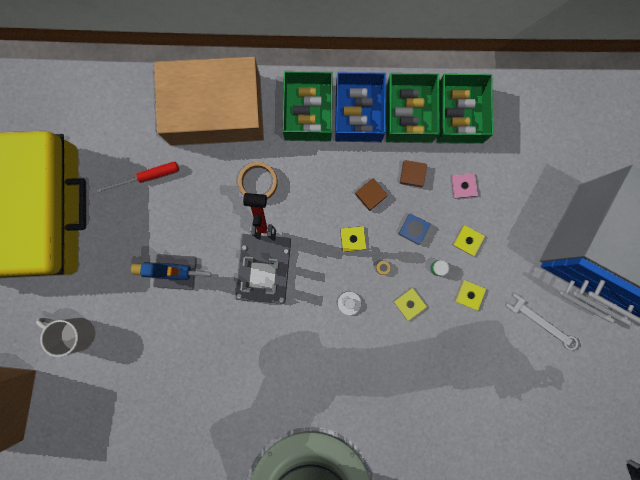

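View pics/scene0.png

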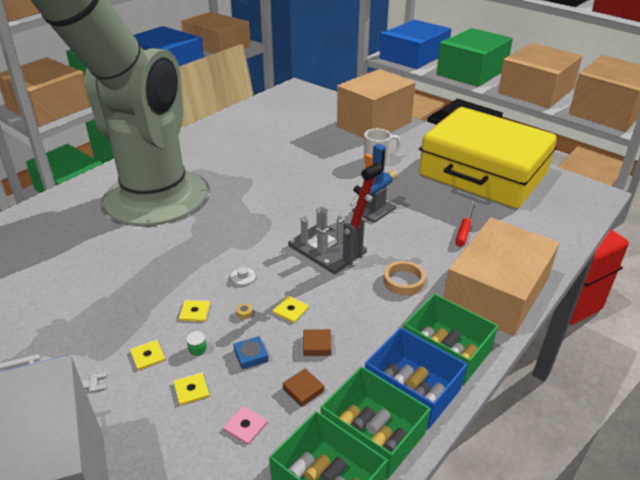

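The top view shows the following, with lookalikes for each target:

| Thing | Pixel(s) in the top view | Choice |
|---|---|---|
| Foot | Blue block (415,229); brown blocks (371,194) and (413,173) | Blue block |
| Spacers | Yellow (353,239), (469,240), (471,295), (411,304); pink (464,185) | The four yellow |
| Disc | (349,303), with the tape ring (257,181) as the only other round thing | (349,303) |
| Nest | (263,270) | n/a |
| Gun | (165,270) | n/a |

Next I measure these.

```bash
cat >> h.py <<'E'
def masks(c):
    H=cv2.cvtColor(cv2.GaussianBlur(c['image'],(3,3),0),cv2.COLOR_BGR2HSV)
    r=lambda a,b:cv2.inRange(H,np.array(a),np.array(b))
    return dict(yellow=r((24,130,90),(34,255,255)),blue=r((100,90,50),(120,255,255)),H=H)
def squares(c,col,size=54,htop=None,minpx=60):
    """centre, yaw (mod pi/2), measured side lengths and top height of square plates of that colour"""
    m=cv2.morphologyEx(masks(c)[col],cv2.MORPH_CLOSE,np.ones((3,3)))
    P=cloud(c); out=[]
    for k in cv2.findContours(m,cv2.RETR_EXTERNAL,cv2.CHAIN_APPROX_NONE)[0]:
        if cv2.contourArea(k)<minpx: continue
        f=np.zeros(m.shape,np.uint8); cv2.drawContours(f,[k],-1,255,-1)
        z=np.median(P[cv2.erode(f,np.ones((5,5)))>0][:,2]) if htop is None else htop
        w=onplane(c,k.reshape(-1,2),z)[:,:2].astype(np.float32)
        (x,y),(a,b),t=cv2.minAreaRect(w)
        out.append((x,y,z,(np.radians(t)+np.pi/4)%(np.pi/2)-np.pi/4,a,b))
    return [o for o in out if 0.75*size<min(o[4:]) and max(o[4:])<1.3*size]
E
python3 - <<'E'
from h import *
np.set_printoptions(precision=1,suppress=True,linewidth=150)
t=camera('top'); s=camera('scene')
for n,c in(('top',t),('scene',s)):
    for col in('yellow','blue'):
        for o in squares(c,col): print(n,col,np.array(o[:3]),round(o[3],3),np.array(o[4:]))
for n,c in(('top',t),('scene',s)):
    P=cloud(c)
    px=[(349,303),(349,297),(384,268),(441,268),(263,268)] if n=='top' else [(243,276),(243,270),(245,311),(197,340),(322,240)]
    print(bydepth(c,px))
    # nest: guides tops
    b=bydepth(t,[(263,268)])[0]
    d=np.linalg.norm(P[...,:2]-b[:2],axis=2)
    z=P[...,2][(d<150)]; print(np.histogram(z,[-5,5,12,18,25,40,55,70,78,84,90,110,150,200,260,320]))
    for lo,hi in((12,18),(77,85)):
        q=P[(d<130)&(P[...,2]>lo)&(P[...,2]<hi)]; 
        if len(q)>5: print(lo,len(q),q.mean(0),cv2.minAreaRect(q[:,:2].astype(np.float32)))
    # gun grip
    g=bydepth(t,[(165,270)])[0]; print('gun',g)
    d=np.linalg.norm(P[...,:2]-g[:2],axis=2)
    for lo,hi in((165,178),(180,195)):
        q=P[(d<80)&(P[...,2]>lo)&(P[...,2]<hi)]
        if len(q)>5: print('gun',lo,len(q),q.mean(0),cv2.minAreaRect(q[:,:2].astype(np.float32)))
cv2.imwrite('pics/topc.png',cv2.resize(t['image'][160:320,110:310],None,fx=4,fy=4*.9,interpolation=cv2.INTER_CUBIC)[:600])
E
```

```text
top yellow [ 417.2 -220.6    7.3] 0.648 [50.8 51.3]
top yellow [ 439.3 -358.3    7.3] -0.384 [52.9 52.3]
top yellow [564.9 -89.    7.2] 0.116 [53.4 53.3]
top yellow [ 564.8 -356.1    7.1] -0.491 [53.7 53.4]
top blue [ 589.2 -228.8   19.7] -0.463 [53.  52.8]
scene yellow [ 573.2 -359.     8.4] -0.492 [53.3 56.8]
scene yellow [ 447.9 -360.8    7.8] -0.371 [53.1 57.3]
scene yellow [ 425.  -223.1    7.8] 0.705 [56.4 55.6]
scene yellow [571.6 -92.    7.8] 0.099 [54.9 57.9]
scene blue [ 601.5 -234.7   20.3] -0.482 [54.9 66.2]
[[ 417.3  -80.4   17.9]
 [ 430.6  -80.8    9.5]
 [ 497.6 -160.1   14.5]
 [ 498.7 -285.5   34.1]
 [ 493.8  116.3   14. ]]
(array([9130,  468, 2275,  187,   41,   39,   77,  160,  143,    8,   40,  176,   58,  202,  274]), array([ -5,   5,  12,  18,  25,  40,  55,  70,  78,  84,  90, 110, 150, 200, 260, 320]))
12 2275 [492.5 114.6  14.7] ((493.1440734863281, 116.09579467773438), (111.52783966064453, 149.07077026367188), 85.66946411132812)
77 156 [480.1 119.7  79.9] ((506.467041015625, 157.489990234375), (159.13372802734375, 126.70542907714844), 85.51805877685547)
gun [4
[... 444 characters left out ...]
295,  344,  206,  146,   47,  125,  214,  212,  306,  176]), array([ -5,   5,  12,  18,  25,  40,  55,  70,  78,  84,  90, 110, 150, 200, 260, 320]))
12 1050 [500.1  99.1  15. ] ((505.42596435546875, 114.12928771972656), (114.82831573486328, 166.46957397460938), 86.1645736694336)
77 176 [515.2 112.5  80.3] ((517.8446044921875, 112.88177490234375), (76.34593200683594, 145.8944091796875), 85.34241485595703)
gun [484.5 311.5 101.5]
gun 165 101 [491.2 304.2 171.6] ((488.3602294921875, 303.95733642578125), (58.663848876953125, 25.133764266967773), 78.39360809326172)
gun 180 67 [490.7 319.6 184.1] ((489.40948486328125, 321.3585205078125), (27.44600486755371, 28.289094924926758), 0.967773973941803)
```

View pics/topc.png

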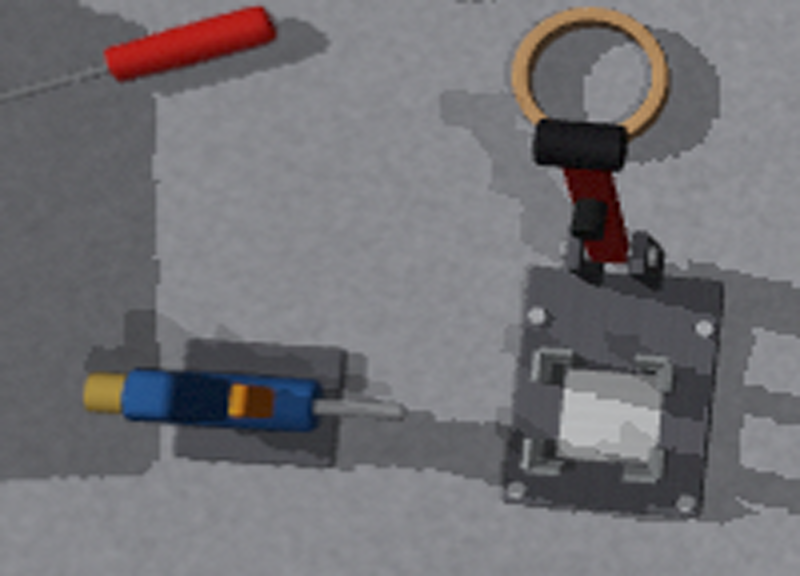

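```bash
python3 - <<'E'
from h import *
np.set_printoptions(precision=1,suppress=True,linewidth=150)
def go(p,yaw):
    best=None
    for y in(yaw,yaw+np.pi,yaw-np.pi):
        q=inverse_kinematics(p,R(y))
        if q is not None: print(y,np.round(q,2))
p=read_state()['eef_pos']; movel([p[0],p[1],400])
go([484,313,340],np.pi/2)
movep([484,250,400],R(-np.pi/2)); movep([484,313,340],R(-np.pi/2))
print(read_state()['time'],read_state()['qpos'])
c=shot('wrist','w_gun.png'); P=cloud(c)
for lo,hi in((160,178),(181,192)):
    q=P[(abs(P[...,0]-484)<60)&(abs(P[...,1]-310)<60)&(P[...,2]>lo)&(P[...,2]<hi)]
    print(lo,len(q),q.mean(0),cv2.minAreaRect(q[:,:2].astype(np.float32)))
np.save('gun.npy',P)
movep([477,117,310],R(-np.pi/2-0.0756)) 
c=shot('wrist','w_nest.png'); P=cloud(c); np.save('nest.npy',P)
for lo,hi in((12,18),(77,85)):
    q=P[(np.hypot(P[...,0]-477,P[...,1]-117)<75)&(P[...,2]>lo)&(P[...,2]<hi)]
    print(lo,len(q),q.mean(0),cv2.minAreaRect(q[:,:2].astype(np.float32)))
E
```

```text
1.5707963267948966 [ 0.1  0.6 -1.2  1.6  0.5  1.4  0.4]
4.71238898038469 [-0.8  0.3  0.2  1.6 -0.1  1.2 -2.2]
-1.5707963267948966 [-0.8  0.3  0.2  1.6 -0.1  1.2 -2.2]
5.1417 [-0.8  0.4  0.1  1.6 -0.1  1.2 -2.2]
160 326 [490.6 295.4 170.9] ((489.32098388671875, 305.2198181152344), (57.29340362548828, 17.700485229492188), 79.2474136352539)
181 691 [487.7 321.6 183.9] ((487.237060546875, 321.7135314941406), (22.591575622558594, 24.998390197753906), 89.826416015625)
12 7112 [491.  115.6  14.7] ((487.3920593261719, 116.09407043457031), (112.31851196289062, 129.1249237060547), 85.61199951171875)
77 685 [481.8 116.2  79.6] ((480.56158447265625, 116.61637878417969), (75.35615539550781, 74.14920806884766), 85.89649963378906)
```

```bash
python3 - <<'E'
import cv2,numpy as np
a=cv2.imread('pics/w_gun.png');b=cv2.imread('pics/w_nest.png')
cv2.imwrite('pics/w2.png',np.hstack([a[:, :],b])[:, :] if 0 else cv2.resize(np.hstack([a,b]),(800,300)))
E
```

```text
(no output)
```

View pics/w2.png

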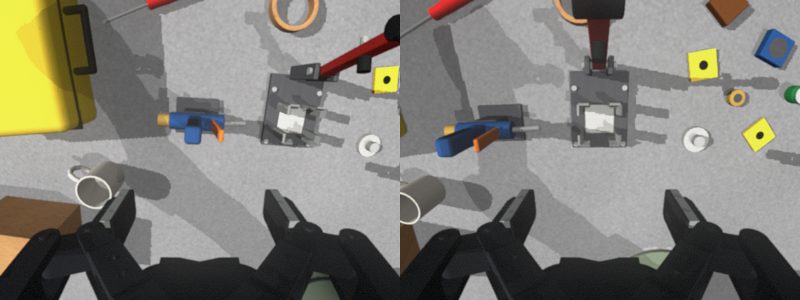

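The wrist picture (half scale) shows the gun grip at (193,132), the orange trigger at (220,130), the nest at about (290,120) on the left and about (600,125) on the right. The way is clear, so I squeeze the gun now and then view the nest at a second yaw to calibrate the wrist camera.

```bash
python3 - <<'E'
from h import *
np.set_printoptions(precision=1,suppress=True,linewidth=150)
F=R(-np.pi/2-0.075)
movep([486,313.5,340],F)
movel([486,313.5,210],F)
print('touch',movel([486,313.5,133],max_speed=80,guard=12), read_state()['eef_pos'])
clamp(); s=read_state(); print('gap',s['finger_gap'],s['gripper_force'],s['ft_force'])
wait(0.6); print(read_state()['finger_gap'])
open_gripper(); wait(0.3); print(read_state()['finger_gap'],read_state()['ft_force'])
movel([486,313.5,340],max_speed=250)
def guides(tag):
    c=shot('wrist',tag+'.png'); P=cloud(c); np.save(tag+'.npy',P)
    d=np.hypot(P[...,0]-479,P[...,1]-117)
    q=P[(d<70)&(P[...,2]>76)&(P[...,2]<85)]; r=cv2.minAreaRect(q[:,:2].astype(np.float32)); print(tag,len(q),q.mean(0),r)
    q=P[(d<112)&(P[...,2]>11)&(P[...,2]<19)]; print(cv2.minAreaRect(q[:,:2].astype(np.float32)))
for i,y in enumerate((-np.pi/2-.075,-.075)):
    movep([479,117,310],R(y)); print(np.round(read_state()['qpos'],2)); guides('n%d'%i)
print(read_state()['time'])
E
```

```text
touch False [486.2 313.7 133.5]
gap 38.23634135507779 67.1920196665451 [-0.3  3.7 14. ]
38.61628872194556
85.27281873074888 [-0.1 -0.6  0.8]
[-0.5  0.2  0.2  1.8 -0.1  1.1 -1.9]
n0 729 [480.1 116.5  79.4] ((479.7139587402344, 116.6968765258789), (75.34317779541016, 74.47695922851562), 85.590087890625)
((497.0946350097656, 115.40055847167969), (112.42301940917969, 148.38253784179688), 85.73119354248047)
[-0.3  0.2 -0.   1.8  0.   1.1 -0.4]
n1 746 [480.2 116.   79.4] ((479.8807373046875, 115.96574401855469), (74.52210998535156, 75.54228973388672), 85.96953582763672)
((496.14385986328125, 115.54949951171875), (110.715087890625, 150.93858337402344), 85.7647933959961)
14.2083
```

```bash
cat >> h.py <<'E'
NEST=np.array([480.1,116.5]); NY=np.pi/2-0.0745
def topface(c,col,xy=None,size=54,rad=90,zmin=None):
    """square tops from colour + depth; with xy the one nearest to it"""
    P=cloud(c); m=cv2.morphologyEx(masks(c)[col],cv2.MORPH_CLOSE,np.ones((3,3))); out=[]
    for k in cv2.findContours(m,cv2.RETR_EXTERNAL,cv2.CHAIN_APPROX_NONE)[0]:
        if cv2.contourArea(k)<200: continue
        f=np.zeros(m.shape,np.uint8); cv2.drawContours(f,[k],-1,255,-1)
        zt=np.percentile(P[f>0][:,2],70); f[abs(P[...,2]-zt)>3.5]=0
        kk=max(cv2.findContours(f,cv2.RETR_EXTERNAL,cv2.CHAIN_APPROX_NONE)[0],key=cv2.contourArea)
        w=onplane(c,kk.reshape(-1,2),zt)[:,:2].astype(np.float32)
        (x,y),(a,b),t=cv2.minAreaRect(w)
        if .8*size<min(a,b) and max(a,b)<1.2*size: out.append((x,y,zt,np.radians(t),a,b))
    if xy is None: return out
    out=[o for o in out if np.hypot(o[0]-xy[0],o[1]-xy[1])<rad]
    return min(out,key=lambda o:np.hypot(o[0]-xy[0],o[1]-xy[1])) if out else None
def near(yaw,ref=NY-.3,step=np.pi/2): return yaw+step*round((ref-yaw)/step)
def pick(col,xy,z,yaw=None):
    """look from above, align, grasp with TCP height z, lift; returns finger gap"""
    yaw=near(0 if yaw is None else yaw)
    movep([*xy,190],R(yaw))
    for i in range(2):
        o=topface(camera('wrist'),col,xy); print('seen',np.round(o,2) if o else None,read_state()['time'])
        if o is None: return None
        xy=o[:2]; yaw=near(o[3]); 
        if i==0: movep([*xy,150],R(yaw))
    movep([*xy,90],R(yaw))
    if movel([*xy,z],R(yaw),max_speed=80,guard=10): print('touched at',read_state()['eef_pos']); return None
    clamp(); wait(.1); g=read_state()['finger_gap']
    movel([*xy,190],R(yaw),max_speed=200); s=read_state(); print('gap',g,s['finger_gap'],s['ft_force'])
    return s['finger_gap']
def place(z,ztop=130):
    """z: TCP height at which the part sits"""
    movep([*NEST,200],R(NY)); s=read_state(); print('above nest gap',s['finger_gap'],s['eef_pos'],np.round(s['qpos'],2))
    if s['finger_gap']<15: return False
    movel([*NEST,z+70],R(NY))
    hit=movel([*NEST,z-1.5],R(NY),max_speed=50,guard=12); s=read_state()
    print('hit',hit,np.round(s['eef_pos'],1),s['ft_force'],s['finger_gap'],'expected z',z); return hit,s['eef_pos'][2]
def release():
    open_gripper(); p=read_state()['eef_pos']; movel([p[0],p[1],220],max_speed=200)
E
python3 - <<'E'
from h import *
np.set_printoptions(precision=2,suppress=True,linewidth=150)
for z in(220,17): print(inverse_kinematics([*NEST,z],R(NY)))
movel([*NEST,330])
t=camera('top'); 
for o in topface(t,'blue')+topface(t,'yellow'): print(np.round(o,2))
g=pick('blue',(591,-230),2,-.47)
if g and g>45: print(place(17))
print(read_state()['time'])
E
```

```text
[-0.14  0.34 -0.27  1.94  0.12  0.88  1.02]
[-0.22  0.68 -0.19  2.07  0.29  0.42  0.86]
[ 589.45 -228.9    20.1     1.11   53.03   52.01]
[ 417.15 -220.39    8.27    0.65   50.76   50.51]
[ 439.6  -358.08    8.36    1.19   52.83   51.68]
[564.69 -88.95   8.37   0.12  53.17  53.09]
[ 564.81 -355.59    8.16    1.07   52.72   53.49]
seen [ 591.76 -229.97   19.99    1.1    52.8    52.85] 16.2333
seen [ 592.06 -230.17   19.98    1.1    52.75   53.61] 16.5667
gap 52.74155744044534 52.56628840028196 [ 0.11 -0.7  -2.05]
above nest gap 52.22970720046384 [480.75 115.41 199.9 ] [-0.18  0.36 -0.22  1.96  0.1   0.83  1.04]
hit True [480.  116.5  17.6] [-2.49 -0.69 12.66] 52.360827013165256 expected z 17
(True, np.float64(17.61092810790565))
23.3417
```

```bash
python3 - <<'E'
from h import *
np.set_printoptions(precision=2,suppress=True,linewidth=150)
release(); wait(.2); c=shot('wrist','w_foot.png')
print(topface(c,'blue',NEST)); 
for o in topface(c,'yellow'): print(np.round(o,2))
cv2.imwrite('pics/w_footc.png',c['image'][100:400,150:550])
E
```

```text
(479.70513916015625, 115.74591064453125, np.float64(34.951851828795355), np.float64(1.4970106524751068), 53.596099853515625, 52.992427825927734)
[567.21 -88.63   8.01   0.12  53.54  55.62]
```

View pics/w_footc.png

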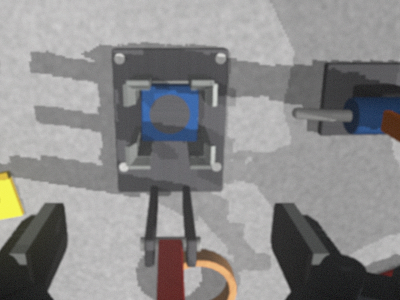

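The crop shows the blue foot with its dark patch square inside the guides (crop pixel (170,112)), with its top at z 35. Next, the spacers.

```bash
cat >> h.py <<'E'
def spacer(k,xy,yaw,zp=-2.5):
    g=pick('yellow',xy,zp,yaw)
    if not g or g<45: return print('NO GRASP',g)
    r=place(zp+35+8*k)
    if not r or read_state()['finger_gap']<45: return print('LOST',r)
    if abs(r[1]-(zp+35+8*k))>4: return print('HEIGHT OFF, holding')
    release(); wait(.1); c=shot('wrist','sp%d.png'%k); o=topface(c,'yellow',NEST,rad=30)
    print('placed',np.round(o,2) if o else None,'expect top z',43+8*k,'t',read_state()['time']); return o
E
python3 - <<'E'
from h import *
np.set_printoptions(precision=2,suppress=True,linewidth=150)
spacer(0,(567.2,-88.6),.12)
E
```

```text
seen [567.93 -90.42   7.86   0.12  52.67  53.13] 26.1417
seen [567.92 -90.41   7.88   0.12  53.01  53.25] 26.475
gap 51.97454669853182 52.03495274516852 [-0.38 -0.53 -0.65]
above nest gap 51.72410285618544 [480.48 115.68 199.64] [-0.21  0.36 -0.18  1.96  0.09  0.82  1.05]
hit True [480.  116.5  33.3] [-2.45 -0.56 13.03] 52.26165837679468 expected z 32.5
placed [479.6  115.61  42.85   1.5   53.76  53.72] expect top z 43 t 34.4333
```

```bash
python3 - <<'E'
from h import *
np.set_printoptions(precision=2,suppress=True,linewidth=150)
for k in(1,2,3):
    L=[o for o in topface(camera('top'),'yellow') if np.hypot(o[0]-NEST[0],o[1]-NEST[1])>70]
    print('left',[np.round(o[:4],2) for o in L])
    if not L: print('none seen'); break
    o=max(L,key=lambda o:o[1])
    r=spacer(k,(o[0]+2.5,o[1]-1.2),o[3])
    if r is None or np.hypot(*(np.array(r[:2])-NEST))>4 or abs(r[2]-43-8*k)>2: break
E
```

```text
left [array([ 417.15, -220.32,    8.56,    0.65]), array([ 452.17, -323.8 ,    8.39,    1.19]), array([ 564.79, -355.74,    8.2 ,    1.08])]
seen [ 420.23 -221.58    7.92    0.65   53.15   52.69] 35.8333
seen [ 420.04 -221.19    7.9     0.65   53.22   53.87] 36.1667
gap 51.99421685539658 52.30852945768805 [ 0.43 -0.44 -0.01]
above nest gap 52.03693964668608 [480.27 114.97 199.85] [-0.24  0.36 -0.15  1.97  0.07  0.82  1.07]
hit True [480.  116.5  41.3] [-2.26 -1.3  13.07] 52.062536596303175 expected z 40.5
placed [479.13 115.71  50.85   1.5   53.77  53.42] expect top z 51 t 44.4333
left [array([ 452.16, -323.8 ,    8.42,    1.19]), array([ 564.73, -355.55,    8.02,    1.1 ])]
seen [ 455.45 -326.05    7.88    1.19   53.38   52.7 ] 46.1583
seen [ 454.78 -325.71    7.89    1.19   53.25   52.88] 46.4917
gap 52.011262409962384 51.59939959553897 [ 0.29 -0.64 -1.23]
above nest gap 52.20728747806093 [480.44 115.38 199.92] [-0.27  0.36 -0.11  1.97  0.05  0.82  1.09]
hit True [480.  116.5  49.3] [-1.81 -1.1  13.29] 51.807238747834255 expected z 48.5
placed [479.41 115.7   58.85   1.5   53.78  53.16] expect top z 59 t 54.9917
left [array([ 564.81, -355.87,    8.13,    1.08])]
seen [ 568.24 -358.07    7.9     1.08   53.13   51.79] 56.85
seen [ 567.99 -357.87    7.9     1.08   53.2    52.9 ] 57.1833
gap 51.61491377106014 52.58038275967308 [-0.59 -0.   -0.29]
above nest gap 51.93568891171755 [480.61 115.6  199.95] [-0.3   0.36 -0.07  1.97  0.03  0.82  1.11]
hit True [480.  116.5  57.2] [-2.16 -0.78 12.7 ] 51.84700637191192 expected z 56.5
placed [479.6  115.67  66.8    1.5   53.8   52.87] expect top z 67 t 65.725
```

All four spacers are in, with the top at z 67. Now the disc.

```bash
cat >> h.py <<'E'
def disc(c,xy,zb=0,rad=60):
    """centre of flange and boss (depth layers), boss height"""
    P=cloud(c); d=np.hypot(P[...,0]-xy[0],P[...,1]-xy[1])
    b=P[(d<rad)&(P[...,2]>zb+20)&(P[...,2]<zb+28)]; f=P[(d<rad)&(P[...,2]>zb+5)&(P[...,2]<zb+28)]
    cb=cv2.minEnclosingCircle(b[:,:2].astype(np.float32)); cf=cv2.minEnclosingCircle(f[:,:2].astype(np.float32))
    return cb,cf,np.median(b[:,2]),b.mean(0)[:2]
E
python3 - <<'E'
from h import *
np.set_printoptions(precision=2,suppress=True,linewidth=150)
t=camera('top'); print(disc(t,(424,-81)))
xy=(424,-81)
for z in(190,150):
    movep([*xy,z],R(NY)); wait(.1); c=shot('wrist','disc%d.png'%z); r=disc(c,xy); print(r); xy=r[0][0]
cv2.imwrite('pics/discc.png',c['image'][100:400,150:550])
E
```

```text
(((417.2687683105469, -80.63015747070312), 11.669465065002441), ((424.2256164550781, -80.53693389892578), 58.075382232666016), np.float64(23.38874151339428), array([417.34, -81.22]))
(((420.1956787109375, -82.598388671875), 12.054878234863281), ((420.16632080078125, -82.85062408447266), 27.032203674316406), np.float64(23.355470843662147), array([419.61, -82.71]))
(((420.0201110839844, -82.69062805175781), 11.900874137878418), ((420.0550231933594, -82.71632385253906), 26.910879135131836), np.float64(23.375869925616144), array([419.55, -82.69]))
```

View pics/discc.png

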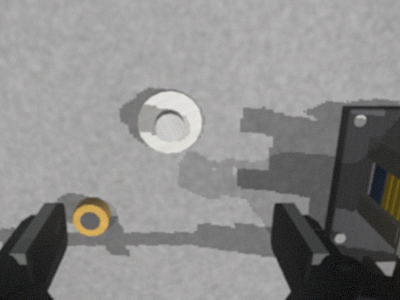

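The crop shows the disc boss up at (170,122), clear of the nut at (92,218). The flange and boss circles agree, so I grasp it by the boss.

```bash
python3 - <<'E'
from h import *
np.set_printoptions(precision=2,suppress=True,linewidth=150)
xy=(420.05,-82.7)
movel([*xy,60],R(NY))
hit=movel([*xy,10],R(NY),max_speed=80,guard=10); print(hit,read_state()['eef_pos'])
if not hit:
    clamp(); wait(.1); print(read_state()['finger_gap'])
    movel([*xy,190],max_speed=150); print(read_state()['finger_gap'],read_state()['ft_force'])
    r=place(77); g=read_state()['finger_gap']
    if r and g>18 and abs(r[1]-77)<4:
        release(); wait(.2); c=shot('wrist','discp.png'); print(disc(c,NEST,67,33)); cv2.imwrite('pics/discpc.png',c['image'][100:400,150:550])
print(read_state()['time'])
E
```

```text
False [420.2  -82.74  10.3 ]
21.428593465861642
21.102256294994895 [ 0.81 -0.1  -2.17]
above nest gap 21.146552153259154 [479.82 116.17 199.46] [-0.3   0.36 -0.07  1.97  0.03  0.82  1.11]
hit True [480.  116.5  77.4] [-2.47 -1.05 11.37] 21.132001720418582 expected z 77
(((479.6478576660156, 115.67127990722656), 11.88011360168457), ((479.8702392578125, 115.5827865600586), 26.992197036743164), np.float64(90.49330923702183), array([479.39, 115.69]))
75.1917
```

The disc is seated and centred, with its boss top at z 90.5. Now I locate the clamp handle.

```bash
python3 - <<'E'
from h import *
np.set_printoptions(precision=1,suppress=True,linewidth=150)
p=read_state()['eef_pos']; movel([p[0],p[1],400],max_speed=250); movep([600,107,420],R(NY)); wait(.1)
for n in('wrist','top','scene'):
    c=shot(n,'cl_%s.png'%n); P=cloud(c); V=c['image'].max(2)
    m=(np.hypot(P[...,0]-605,P[...,1]-107)<70)&(P[...,2]>225)&(P[...,2]<300)&(V<70)
    q=P[m]; z=np.percentile(q[:,2],97); r=cv2.minAreaRect(q[:,:2].astype(np.float32)); u=q[q[:,2]>z-4]
    print(n,len(q),z,q.mean(0),r,u.mean(0))
    if n=='wrist': cv2.imwrite('pics/clc.png',c['image'][100:400,150:550])
E
```

```text
wrist 759 269.9837019156305 [609.8 108.1 266.5] ((611.42919921875, 106.79825592041016), (36.5633544921875, 20.500757217407227), 85.705810546875) [612.6 108.3 268. ]Traceback (most recent call last):
  File "<stdin>", line 7, in <module>
    return _quantile_unchecked(
        a, q, axis, out, overwrite_input, method, keepdims, weights)
    return _ureduce(a,
                    func=_quantile_ureduce_func,
    ...<5 lines>...
                    overwrite_input=overwrite_input,
                    method=method)
    r = func(a, **kwargs)
    result = _quantile(arr,
                       quantiles=q,
    ...<2 lines>...
                       out=out,
                       weights=wgt)
    slices_having_nans = np.isnan(arr[-1, ...])
                                  ~~~^^^^^^^^^
IndexError: index -1 is out of bounds for axis 0 with size 0
```

View pics/clc.png

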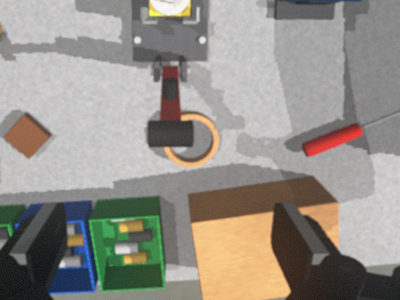

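The crop shows the clamp upright, with the handle bar at (170,133). Its axis is at about (612,107,258), which gives θ ≈ 1.81 and agrees with the hinge geometry. I pinch it and swing.

```bash
python3 - <<'E'
from h import *
np.set_printoptions(precision=1,suppress=True,linewidth=150)
nx=np.array([np.cos(-.0745),np.sin(-.0745)]); hin=NEST+95*nx+np.array([0,-.4]); F=R(NY)
def h(t): a=hin-158*np.cos(t)*nx; return [a[0],a[1],105+158*np.sin(t)-17]
p=h(1.81); print(p)
movep([p[0],p[1],330],F)
hit=movel(p,F,max_speed=80,guard=10); print(hit,read_state()['eef_pos'])
if not hit:
    clamp(); wait(.1); print(read_state()['finger_gap'],read_state()['ft_force'])
    ok=True
    for t in np.arange(1.7,0.12,-.1):
        b=movel(h(t),F,max_speed=120,guard=40); s=read_state(); print(round(t,2),b,np.round(s['ft_force'],1),round(s['finger_gap'],1))
        if b or s['finger_gap']<34: ok=False; break
    if ok:
        open_gripper(); wait(.3); q=read_state()['eef_pos']; movel([q[0],q[1],300],max_speed=150)
print(read_state()['time'])
shot('scene','end_s.png'); c=shot('wrist','end_w.png')
E
```

```text
[np.float64(612.1674365520768), np.float64(106.24273245900407), np.float64(241.50125901992578)]
False [612.4 106.3 242. ]
39.0421147139292 [1.7 5.3 4.9]
1.7 False [1.6 6.3 1.8] 38.7
1.6 False [2.2 5.8 2.1] 39.0
1.5 False [2.5 6.3 3.2] 39.0
1.4 False [1.1 5.8 4.2] 39.2
1.3 False [0.9 5.3 5.3] 39.1
1.2 False [0.4 4.9 7.4] 39.2
1.1 False [-1.   5.3  8.7] 38.8
1.0 False [-3.   5.1  7.1] 38.8
0.9 False [-3.3  5.7  6.5] 39.2
0.8 False [-3.1  6.   6. ] 39.2
0.7 False [-2.7  5.3  1.9] 39.0
0.6 False [-3.5  5.9  4.6] 39.3
0.5 False [-4.3  4.6  6.5] 39.0
0.4 False [-1.7  5.4  1.7] 39.3
0.3 False [-1.4  5.7  3.1] 38.9
0.2 False [-2.7  3.7  4.1] 38.6
85.8333
```

```bash
python3 - <<'E'
from h import *
np.set_printoptions(precision=1,suppress=True,linewidth=150)
movep([420,30,400],R(NY)); wait(.5)
c=shot('scene'); t=shot('top'); P=cloud(t); V=t['image'].max(2)
q=P[(np.hypot(P[...,0]-418,P[...,1]-121)<50)&(P[...,2]>95)&(P[...,2]<160)]; z=np.percentile(q[:,2],90) if len(q) else None; print(len(q),q.mean(0),z,'theta',np.arcsin((z-12-105)/158) if z else None)
cv2.imwrite('pics/end.png',cv2.resize(c['image'][120:340,200:460],None,fx=2.5,fy=2.5,interpolation=cv2.INTER_CUBIC))
E
```

```text
0 [nan nan nan] None theta None<stdin>:5: RuntimeWarning: Mean of empty slice.
  ret = um.true_divide(
```

View pics/end.png

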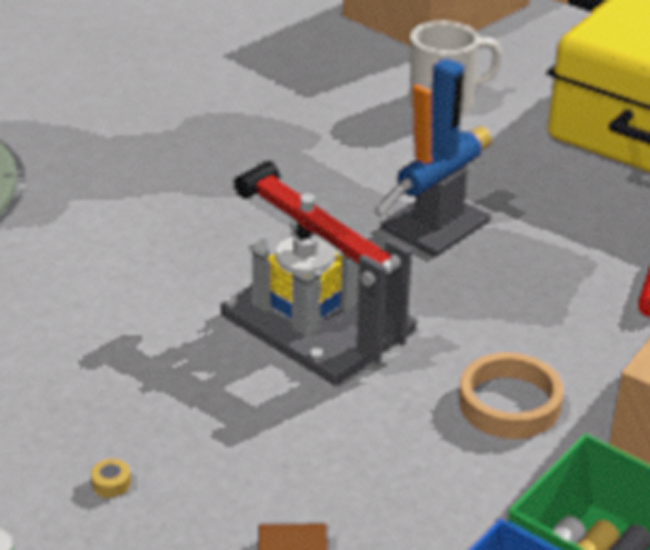

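The picture shows the clamp arm level with its foot on the boss at (303,238), the trigger upright and released at (422,125), and the nut and tape untouched. One depth check of the clamp angle, then I hand in.

```bash
python3 - <<'E'
from h import *
c=camera('scene'); P=cloud(c); H=cv2.cvtColor(c['image'],cv2.COLOR_BGR2HSV)
m=(c['image'].max(2)<80)&(np.hypot(P[...,0]-420,P[...,1]-118)<50)&(P[...,2]>90)&(P[...,2]<180)
z=np.percentile(P[m][:,2],95); th=np.arcsin((z-117)/158); print(m.sum(),z,th,[np.round(o[:3],1) for o in topface(c,'yellow')])
if th<.16: print(finish_job())
E
```

```text
119 136.92194679636304 0.12642478111743302 []
the job is handed in; nothing more can be done
None
```

The job is handed in: gun squeezed and released, foot, four spacers and disc stacked in the nest, clamp down on the boss at about 0.13 rad by depth (0.08 expected, under 0.2 required); the verdict was not shown.

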